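# Clamp a pipe clip in the screw press with a quarter turn past contact

### The arm

A 6-joint arm with a two-finger parallel gripper is mounted at the origin on the work surface. World frame = base frame: x ahead of the robot, y to its left, z up, the work surface at z = 0. Lengths are in m, angles in degrees, forces in N, time in s.
With the tool pointing down it reaches from about 0.325 to 0.85 m from the base axis. Payload 15.5 kg.
Tool frame: the origin (TCP) lies midway between the tips of the shut fingers; the grasp point (between the pads) lies 19 mm behind it; z points along the fingers, y is the line along which they close (so a half turn about z gives the same grasp; the last joint's range is limited). The gripper opens to 91 mm and grips with 3 to 60 N. Pads are 32 mm wide; open, the fingers measure 118 mm over their backs; the gripper's body (76 mm by 178 mm) begins 60 mm behind the grasp point.
Start: joints at [-73.253, 28.281, 77.091, -0, 74.628, -5.472], TCP at [0.236, -0.579, 0.214] pointing down, gripper open.
Joint ranges: [-166.48, 166.48], [-47.26, 123.95], [12.59, 153.08], [-70.14, 250.14], [6.76, 159.57], [-176.63, 176.63]. Speed limits (degrees/s): [108.29, 108.29, 147.25, 172.46, 172.46, 172.46].

### API

Orientations are given as a 3x3 rotation matrix whose columns are the frame's x, y, z axes.
In Python, from bench import ctrl gives the robot as it stands. The module is installed in compiled form; this text tells all that it offers. Calls block until the motion is done:
- ctrl.goto(position, orientation): joint-space move of the TCP to a pose.
- ctrl.move_l(position, vel=0.15, ori=None, contact_N=None): straight line of the TCP; ori=None keeps the orientation; vel is the mean speed in m/s. With contact_N (N) it stops when the force on the tool has changed by that much, and returns True; else False.
- ctrl.movej(angles): joint-space move.
- ctrl.command_gripper(opening): opening from 0.0 (shut) to 1.0 (fully open); the grip force is fixed at half the most; returns when the fingers have stopped.
- ctrl.sleep(seconds).
- ctrl.ik(position, orientation): joint angles nearest the present ones, or None.
- ctrl.read_camera(name): name is "side" or "top"; returns the picture (420x560x3 uint8, blue, green, red); there is no depth.
- ctrl.camera_params(name): a dict with "fx", "fy", "cx", "cy" (pixels), "pose" (4x4, takes a point from camera to world coordinates). Camera axes: x right, y up, looking along -z (the intrinsics and any distortion apply to the point x, -y, -z); pixel columns grow to the right and rows downward; lengths in m; the calibration is good to about 2 mm. A picture is of the moment at which its call begins. camera_params takes no time and is no camera call.
A pose or a line that the arm cannot do raises ctrl.MotionError and nothing moves.
- ctrl.sign_off(): hands the job in; it is judged then, once.
Readings, each from a call of its own:
- ctrl.current_t(): time.
- ctrl.current_q(): joint angles.
- ctrl.current_dq(): joint speeds.
- ctrl.current_effort(): joint torques, N m.
- ctrl.current_tool_pos(): TCP position.
- ctrl.current_eef_rot(): TCP orientation.
- ctrl.current_contact_force(): force on the tool from outside, world axes, zero at the start.
- ctrl.current_wrist_torque(): the same for the moment, N m.
- ctrl.current_grip_width(): opening from 0.0 (shut) to 1.0 (fully open).
- ctrl.current_grasp_force(): force on a finger pad.
Only numpy, scipy, OpenCV 4.12 (cv2) and the standard library are available. Lean on these libraries where they do the work, as an engineer would, in place of code of your own. Each camera call takes 0.05 s, during which the arm holds its last target. There are 200 camera calls.

### The job

Push the carriage with the rubber-lined pipe clip fully home under the screw press. Then wind the crank clockwise until the press foot just meets the clip, turn it a quarter turn further, never much more, and leave it clamped with the crank let go. Leave the other things on the table where they are.

Things in the scene. Friction and masses are not known exactly. Their poses are not given: they have to be found in the camera images.
- press: grey C-frame bench screw press fixed to the table, base 130 x 270 x 18 mm. Origin under the centre of the base, straight below the screw axis; z up. Column (50 x 50 mm) at its -y side, head 165 to 205 mm high over the middle, with a flat round steel foot, 50 mm diameter, under it; the carriage runs in at its +y side.
- crank_axis (a point): point on the vertical screw axis, 265 mm above the table. Axes as the press. The screw locks itself by dry friction of 0.42 N m (8 N along the circle while turning, some 4 N left on standing). The foot's spring is preloaded to 50 N, then 6 N per mm: meeting the clip adds about 3 N within some 10 degrees; a quarter turn later it is 6 N above free.
- crank_grip (a point): grip point of the crank: black upright handle, 18 mm diameter, 232 to 282 mm above the table, on the crank arm 55 mm from the screw axis; this point is on its axis, 265 mm high. The handle spins freely on its pin: pinched from above it can be led round in a circle with the gripper's yaw unchanged. Arm and hub are under 233 mm high.
- crank (a joint): crank angle in rad, growing clockwise from above, which winds the foot down 24 mm a turn. At 0 the arm points to the press's -y, at angle a to (-sin a, -cos a) in the press's x, y. Starts between -1.0 and 1.0. Contact comes somewhere between 3.0 and 6.5: how far the ram is set down in its screw differs each time and is not measured, so it must be felt.
- carriage (a joint): travel of the carriage in m: 0 fully out (start), 0.09 home at its stop under the foot; it slides to the press's -y with about 3 N of friction, in steel guides.
- post (a point): push post of the carriage: black upright post, 18 mm diameter, from 28 to 80 mm above the table; this point is on its axis, 62 mm high. With the carriage home it stands 125 mm to the press's +y from the screw axis, 215 mm when out.
- nest (a point): centre of the nest on the carriage: dark steel plate 60 x 60 mm with a low round spigot (25 mm diameter, 8 mm high) that holds the clip; this point is at the top of the plate, 32 mm above the table. It comes onto the screw axis when the carriage is home.
- clip: the pipe clip to be pressed: steel ring 45 mm outside diameter, 22 mm high, black rubber lining, two screw ears, lying flat and loose over the nest's spigot (bore 29 mm); origin at the centre of its underside, z up. Its top is 54 mm above the table; about 90 g.
- spare_a: another such pipe clip lying on the table beside the press; to be left alone
- spare_b: another such pipe clip lying on the table beside the press; to be left alone
- screwdriver: screwdriver with a black handle lying on the table beyond the press; to be left alone
Mind the look-alikes: they are no part of the job. What is shaped like the clip but blue is not meant.

How it is judged:
By the outcome, as a careful person would: the job done as asked, in the order asked, and still so for the second after the job is handed in, with the robot touching nothing.
It also fails if it takes over 72 s, if anything falls off the work surface, if the arm or the gripper's body presses on something with over 40 N, if the wrist force passes 120 N, or if a joint passes its speed limit or range.

## Working session

There is one attempt and no reset: what is moved stays moved. The work goes in short steps, each a Python script; the robot and the scene stay as the last script left them, time stands still between calls to the robot, and variables do not carry over. Pictures are saved under pics/ and viewed, at most 10 in all, crops included, and the job is handed in when it is done.

```bash
mkdir -p pics; python3 - <<'E'
from bench import ctrl
import cv2
for n in("top","side"):
    cv2.imwrite(f"pics/{n}0.png",ctrl.read_camera(n)); p=ctrl.camera_params(n); print(n,p)
print(ctrl.current_t(),ctrl.current_eef_rot())
E
```

```text
top {'fx': 466.07446270658517, 'fy': 466.07446270658517, 'cx': 274.18015302899005, 'cy': 212.15366390528757, 'pose': array([[-0.02870925,  0.99637751, -0.08004771,  0.49222533],
       [-0.99947314, -0.02982672, -0.01279916, -0.02888483],
       [-0.01514036,  0.07963808,  0.99670886,  1.15208145],
       [ 0.        ,  0.        ,  0.        ,  1.        ]])}
side {'fx': 482.2672144860861, 'fy': 482.2672144860861, 'cx': 277.8671524721955, 'cy': 211.33155740273705, 'pose': array([[-0.99327173,  0.07616453, -0.0872366 ,  0.52946386],
       [-0.11574533, -0.67749318,  0.72636493,  0.53765092],
       [-0.00377896,  0.73157498,  0.68175051,  0.73231258],
       [ 0.        ,  0.        ,  0.        ,  1.        ]])}
0.1 [[ 9.25739933e-01  3.78160661e-01 -3.03429667e-04]
 [ 3.78160769e-01 -9.25739386e-01  1.01079196e-03]
 [ 1.01344961e-04 -1.05047567e-03 -9.99999443e-01]]
```

View pics/top0.png

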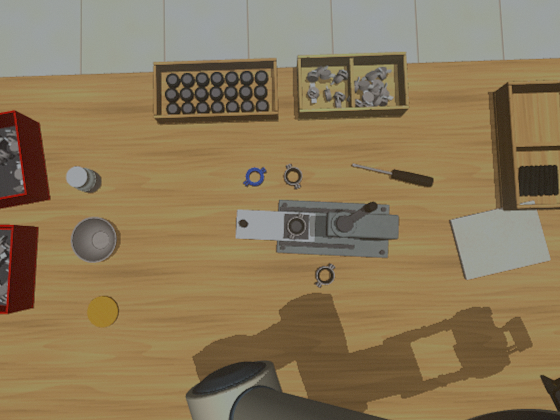

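View pics/side0.png

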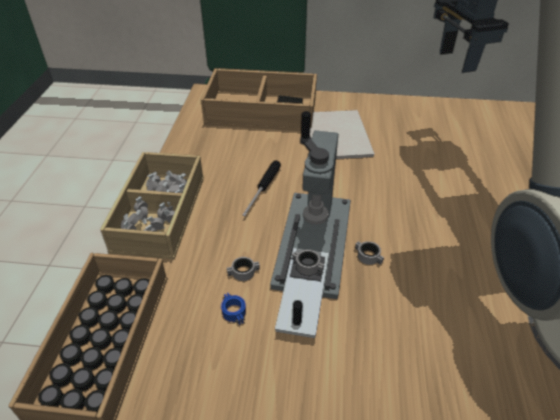

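The top view shows the press at about (335,228), the carriage extending left with its post at (243,223), the clip at (297,227), and the crank grip near (371,208). I'll enlarge both.

```bash
python3 - <<'E'
import cv2
a=cv2.imread("pics/top0.png")[185:275,225:410]; cv2.imwrite("pics/tc.png",cv2.resize(a,None,fx=4,fy=4,interpolation=2))
a=cv2.imread("pics/side0.png")[100:340,240:390]; cv2.imwrite("pics/sc.png",cv2.resize(a,None,fx=2.5,fy=2.5,interpolation=2))
E
```

```text
(no output)
```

View pics/tc.png

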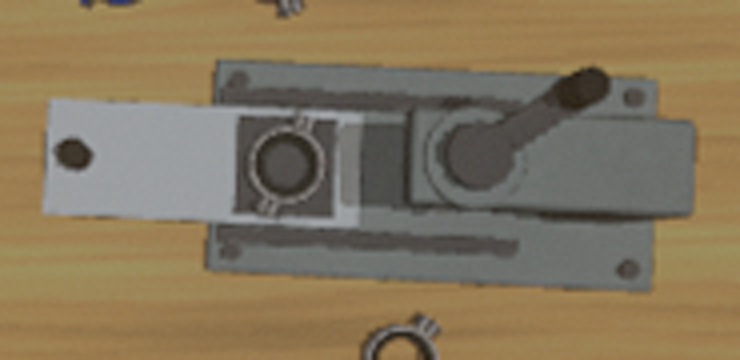

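View pics/sc.png

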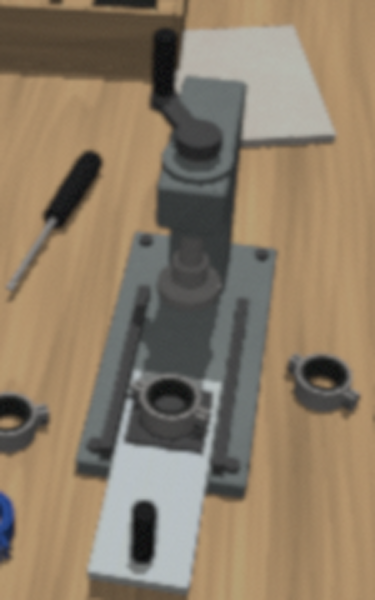

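Top crop: post top (71,153), handle top (590,86), hub (478,155), and base corners (217,60), (657,79), (652,291), (207,268). Side crop: post top (144,507), handle top (165,35), hub (200,135), and base corners (135,235), (276,249), (243,487), (77,463). I'll fit the press pose and crank angle to all of these together.

```bash
cat >h.py <<'E'
import numpy as np, cv2
from bench import ctrl
def proj(n,P):
    p=ctrl.camera_params(n); T=np.linalg.inv(p["pose"]); c=T[:3,:3]@P+T[:3,3]
    return np.array([p["cx"]+p["fx"]*c[0]/-c[2], p["cy"]-p["fy"]*c[1]/-c[2]])
def W(v,x,y,z):
    c,s=np.cos(v[2]),np.sin(v[2]); return np.array([v[0]+c*x-s*y, v[1]+s*x+c*y, z])
E
python3 - <<'E'
from h import *
from scipy.optimize import least_squares
t=lambda x,y:(225+x/4,185+y/4); s=lambda x,y:(240+x/2.5,100+y/2.5)
B=[(.065,.135,.018),(.065,-.135,.018),(-.065,-.135,.018),(-.065,.135,.018)]
obs=[("top",b,t(*p)) for b,p in zip(B,[(217,60),(657,79),(652,291),(207,268)])]
# side view looks from +y: left image = +x
obs+=[("side",b,s(*p)) for b,p in zip(B,[(77,463),(135,235),(276,249),(243,487)])]
obs+=[("top",(0,.215,.08),t(71,153)),("side",(0,.215,.08),s(144,507)),("top",(0,0,.233),t(478,155)),("side",(0,0,.233),s(200,135)),("top","h",t(590,86)),("side","h",s(165,35))]
def f(v):
    r=[]
    for n,P,u in obs:
        if P=="h": P=(-.055*np.sin(v[3]),-.055*np.cos(v[3]),.282)
        r+=list(proj(n,W(v,*P))-u)
    return np.array(r)
q=least_squares(f,[.46,-.1,0,-.9],loss="soft_l1")
print(q.x,np.degrees(q.x[2:])); print(f(q.x).reshape(-1,2).round(1))
print("post",W(q.x,0,.215,.062))
np.save("v.npy",q.x)
E
```

```text
[ 0.5385674  -0.15458687 -0.07628833 -0.63032072] [ -4.37099912 -36.11471717]
[[-1.1 -0.3]
 [-0.3 -0. ]
 [-0.6  0.5]
 [-1.1  0.9]
 [-1.4 -1.8]
 [-0.4 -2.8]
 [ 0.5 -1.3]
 [ 1.6 -0.8]
 [-0.7 -0. ]
 [-0.   0.6]
 [-0.2  0.2]
 [-0.4 -2.3]
 [-0.2 -0.2]
 [ 0.  -1.8]]
post [0.55495349 0.0597878  0.062     ]
```

```bash
cat >>h.py <<'E'
v=np.load("v.npy")
c_,s_=np.cos(v[2]),np.sin(v[2])
R=None
def setR(sg):  # tool y along +-press x, z down
    y=sg*np.array([c_,s_,0]); z=np.array([0,0,-1.]); return np.column_stack([np.cross(y,z),y,z])
E
python3 - <<'E'
from h import *
p0=ctrl.current_tool_pos()
for sg in(1,-1):
    print(sg,ctrl.ik(W(v,0,.265,.4),setR(sg)))
qs=[ctrl.ik(W(v,0,.265,.4),setR(g)) for g in(1,-1)]
g=[1,-1][int(np.argmin([abs(q[5]) if q is not None else 999 for q in qs]))]
R=setR(g); np.save("R.npy",R)
ctrl.move_l([p0[0],p0[1],.40],vel=.3)
ctrl.goto(W(v,0,.265,.40),R)
ctrl.command_gripper(0)
ctrl.move_l(W(v,0,.265,.042),vel=.25)
f0=ctrl.current_contact_force(); print(ctrl.current_t(),f0)
h=ctrl.move_l(W(v,0,.125,.042),vel=.06,contact_N=14)
p=ctrl.current_tool_pos(); print(h,p,ctrl.current_contact_force(),ctrl.current_t())
d=p-W(v,0,0,0); print("press y",-s_*d[0]+c_*d[1])
cv2.imwrite("pics/t1.png",cv2.resize(ctrl.read_camera("top")[170:290,200:420],None,fx=3,fy=3,interpolation=2))
E
```

```text
1 [ 5.09366150e+00  1.66891817e+01  6.70968009e+01 -2.54444375e-14
  9.62140174e+01  9.46466062e+00]
-1 [ 5.09366150e+00  1.66891817e+01  6.70968009e+01 -2.54444375e-14
  9.62140174e+01 -1.70535339e+02]
6.5 [ 0.54237042 -0.26538199 -1.27857202]
True [ 0.54997707 -0.00479659  0.04194813] [ 1.97485976 12.86217168  3.08422597] 8.2083
press y 0.15022418388988878
```

View pics/t1.png

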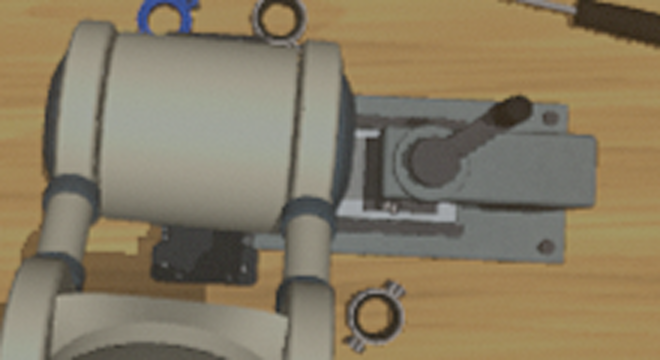

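The carriage is stopped at press y 0.150, matching the expected home position (125+9+16 mm), and its plate is under the head. I'll press once more to confirm, then go to the crank.

```bash
python3 - <<'E'
from h import *
R=np.load("R.npy")
h=ctrl.move_l(W(v,0,.140,.042),vel=.03,contact_N=12)
p=ctrl.current_tool_pos(); d=p-W(v,0,0,0); print(h,"press y",-s_*d[0]+c_*d[1],ctrl.current_contact_force())
ctrl.move_l(W(v,0,.175,.042),vel=.15)
ctrl.move_l(W(v,0,.20,.36),vel=.4)
ctrl.command_gripper(.5)
cv2.imwrite("pics/s2.png",cv2.resize(ctrl.read_camera("side")[90:340,220:400],None,fx=2.4,fy=2.4,interpolation=2))
g=W(v,-.055*np.sin(v[3]),-.055*np.cos(v[3]),.36)
ctrl.move_l(g,vel=.25)
g[2]=.247
h=ctrl.move_l(g,vel=.15,contact_N=15); print(h,ctrl.current_contact_force(),ctrl.current_tool_pos(),ctrl.current_t())
if not h:
    ctrl.command_gripper(0); print(ctrl.current_grip_width()*91,ctrl.current_contact_force(),ctrl.current_grasp_force(),ctrl.current_wrist_torque())
    for i in range(4): cv2.waitKey(1)
print(ctrl.current_t())
E
```

```text
True press y 0.15032999406972947 [ 1.68699521 10.38874944  4.06450037]
False [ 0.47242276  0.62700909 -0.23741056] [ 0.56800769 -0.20129227  0.24796022] 12.6417
17.010929943820383 [ 2.30653087 -0.50414913  1.17405073] 29.999721944332123 [-0.10723759 -0.6089123   0.02375871]Traceback (most recent call last):
  File "<stdin>", line 15, in <module>
cv2.error: OpenCV(4.12.0) /io/opencv/modules/highgui/src/window.cpp:1367: error: (-2:Unspecified error) The function is not implemented. Rebuild the library with Windows, GTK+ 2.x or Cocoa support. If you are on Ubuntu or Debian, install libgtk2.0-dev and pkg-config, then re-run cmake or configure script in function 'cvWaitKey'
```

View pics/s2.png

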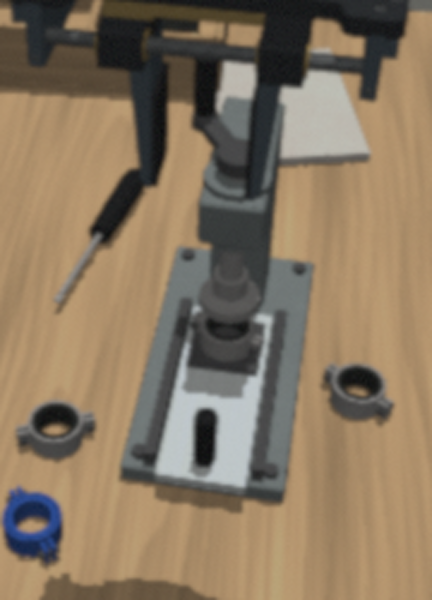

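The carriage is home, with the clip under the foot at crop (230,330), and the handle is gripped. I'll wind through the guaranteed free range and log the forces.

```bash
cat >>h.py <<'E'
def circ(a,cx=0,cy=0,r=.055): return W(v,cx-r*np.sin(a),cy-r*np.cos(a),.247)
def forces(a):
    f=ctrl.current_contact_force(); fx,fy=c_*f[0]+s_*f[1],-s_*f[0]+c_*f[1]
    t=np.array([-np.cos(a),np.sin(a)]); n=np.array([-np.sin(a),-np.cos(a)])
    return -(fx*t[0]+fy*t[1]), fx*n[0]+fy*n[1], f[2]
def pos():
    d=ctrl.current_tool_pos()-W(v,0,0,0); return c_*d[0]+s_*d[1],-s_*d[0]+c_*d[1]
E
python3 - <<'E'
from h import *
D=[]
a=v[3]
while a<2.5:
    a+=np.radians(10)
    ctrl.move_l(circ(a),vel=.04)
    x,y=pos(); aa=np.arctan2(-x,-y); D.append((a,aa,np.hypot(x,y)*1e3,*forces(a),ctrl.current_grip_width()*91))
D=np.array(D); np.save("D.npy",D); print(D.round(2)); print(ctrl.current_t())
E
```

```text
[[-4.600e-01 -4.500e-01  5.520e+01  5.600e-01  3.200e-01  4.540e+00
   1.724e+01]
 [-2.800e-01 -2.800e-01  5.512e+01  4.200e-01  1.480e+00  6.850e+00
   1.725e+01]
 [-1.100e-01 -1.100e-01  5.503e+01  1.000e+00  6.200e-01  7.330e+00
   1.736e+01]
 [ 7.000e-02  7.000e-02  5.492e+01  4.000e-02 -2.300e-01  8.270e+00
   1.738e+01]
 [ 2.400e-01  2.400e-01  5.486e+01  4.900e-01 -1.280e+00  7.880e+00
   1.726e+01]
 [ 4.200e-01  4.200e-01  5.476e+01  8.100e-01 -1.720e+00  8.020e+00
   1.732e+01]
 [ 5.900e-01  5.900e-01  5.470e+01  7.400e-01 -3.700e+00  7.330e+00
   1.756e+01]
 [ 7.700e-01  7.600e-01  5.462e+01  1.330e+00 -3.410e+00  7.300e+00
   1.737e+01]
 [ 9.400e-01  9.400e-01  5.458e+01  3.500e-01 -3.870e+00  6.640e+00
   1.755e+01]
 [ 1.120e+00  1.110e+00  5.452e+01  5.800e-01 -5.380e+00  5.890e+00
   1.731e+01]
 [ 1.290e+00  1.290e+00  5.447e+01  1.040e+00 -4.500e+00  5.330e+00
   1.704e+01]
 [ 1.460e+00  1.460e+00  5.447e+01  3.300e-01 -4.970e+00  5.100e+00
   1.760e+01]
 [ 1.640e+00  1.640e+00  5.444e+01  1.090e+00 -4.560e+00  6.060e+00
   1.781e+01]
 [ 1.810e+00  1.810e+00  5.448e+01  3.700e-01 -3.940e+00  6.370e+00
   1.725e+01]
 [ 1.990e+00  1.990e+00  5.451e+01  1.280e+00 -3.400e+00  7.130e+00
   1.762e+01]
 [ 2.160e+00  2.160e+00  5.458e+01  9.000e-02 -2.800e+00  7.520e+00
   1.735e+01]
 [ 2.340e+00  2.330e+00  5.465e+01  9.100e-01 -1.970e+00  8.240e+00
   1.711e+01]
 [ 2.510e+00  2.510e+00  5.472e+01  1.800e-01 -1.310e+00  7.820e+00
   1.761e+01]]
20.2333
```

Standing force is only about 0.7 N, so contact has to be felt while moving. I'll calibrate the moving level in what's left of the free range, before 3.0 rad.

```bash
python3 - <<'E'
from h import *
a=2.51; 
for N in (9,8,7,6,7.5,6.5):
    a=min(a+np.radians(6),3.0); f0=forces(a)
    h=ctrl.move_l(circ(a),vel=.04,contact_N=N)
    x,y=pos(); aa=np.arctan2(-x,-y); print(N,h,round(a,3),round(aa,3),np.round(f0,2),np.round(forces(a),2))
    a=aa
print(ctrl.current_t())
E
```

```text
9 True 2.615 2.596 [ 0.04 -1.32  7.82] [-5.45  1.08  4.75]
8 True 2.701 2.673 [-5.33  1.54  4.75] [-4.89  0.49  5.63]
7 True 2.777 2.749 [-4.83  0.86  5.63] [-4.55 -0.3   5.02]
6 True 2.854 2.825 [-4.56  0.05  5.02] [-5.08  0.01  5.4 ]
7.5 True 2.93 2.9 [-5.07  0.39  5.4 ] [-5.43  1.32  6.04]
6.5 True 3.0 2.978 [-5.32  1.69  6.04] [-5.68  0.45  4.23]
21.4833
```

The stop rebounds, which upsets the next reference. I'll back off a little to calibrate a clean moving threshold: slow chords from a settled state, with the level stepped up whenever it trips.

```bash
cat >>h.py <<'E'
def probe(a,da,T,vel=.025):
    """one chord from a to a+da; returns trip flag and angle at trip; always ends settled at a+da"""
    f0=np.array(ctrl.current_contact_force())
    h=ctrl.move_l(circ(a+da),vel=vel,contact_N=T)
    x,y=pos(); aa=np.arctan2(-x,-y)%(2*np.pi)
    return h,aa
E
python3 - <<'E'
from h import *
for a in (2.8,2.6,2.4,2.2): ctrl.move_l(circ(a),vel=.06)
for a in (2.3,): ctrl.move_l(circ(a),vel=.025)
T=6.; da=np.radians(8)
for i in range(5):
    f0=forces(a); h,aa=probe(a,da,T); a+=da
    f1=forces(a)
    if h: ctrl.move_l(circ(a),vel=.025)
    print(round(T,1),h,round(a,3),round(aa,3),np.round(f0,2),np.round(f1,2)); T+=1 if h else 0
print(ctrl.current_t(),forces(a))
E
```

```text
6.0 True 2.44 2.317 [ 2.18 -2.49  9.24] [-0.52 -0.02  5.25]
7.0 True 2.579 2.456 [ 2.81 -2.84  8.78] [-1.84  0.31  6.01]
8.0 True 2.719 2.608 [ 1.13 -2.5   9.88] [-1.83  0.34  5.27]
9.0 False 2.859 2.85 [ 2.76 -0.99  9.06] [ 2.72 -0.6   9.71]
9.0 False 2.998 2.989 [ 2.72 -0.6   9.71] [ 2.92  0.33 11.71]
25.9417 (np.float64(2.9211685707353805), np.float64(0.3329806842901316), np.float64(11.709873125447357))
```

```bash
cat > wind.py <<'E'
from h import *
import sys
a=float(sys.argv[1]); T=float(sys.argv[2]); da=np.radians(8); n=0
while n<2 and a<6.7:
    f0=forces(a); h,aa=probe(a,da,T); f1=forces(a); a+=da
    if h: ctrl.move_l(circ(a),vel=.025)
    print(round(T,1),h,round(a,3),round(aa,3),np.round(f0,2),np.round(f1,2)); n=n+1 if h else 0
    if h: T+=.5
print(ctrl.current_t(),a,forces(a),ctrl.current_grip_width()*91)
E
python3 wind.py 2.998 9
```

```text
9.0 False 3.138 3.128 [ 2.92  0.33 11.71] [ 2.29  0.96 11.  ]
9.0 False 3.277 3.268 [ 2.4   0.63 11.  ] [ 3.2   2.51 10.99]
9.0 False 3.417 3.407 [ 3.52  2.04 10.99] [ 2.59  2.86 10.65]
9.0 False 3.557 3.547 [ 2.96  2.47 10.65] [ 2.25  3.26 10.58]
9.0 False 3.696 3.688 [ 2.68  2.92 10.58] [ 2.73  3.68 10.3 ]
9.0 False 3.836 3.828 [ 3.22  3.26 10.3 ] [2.63 4.28 9.73]
9.0 False 3.975 3.969 [3.2  3.87 9.73] [2.88 4.53 8.34]
9.0 False 4.115 4.108 [3.48 4.09 8.34] [2.27 5.95 8.5 ]
9.0 False 4.255 4.249 [3.07 5.58 8.5 ] [2.85 4.62 7.98]
9.0 False 4.394 4.389 [3.47 4.18 7.98] [2.73 5.24 7.5 ]
9.0 False 4.534 4.528 [3.43 4.81 7.5 ] [2.51 4.4  6.44]
9.0 False 4.674 4.668 [3.1  4.01 6.44] [2.73 5.29 6.22]
9.0 False 4.813 4.808 [3.44 4.86 6.22] [2.46 5.95 6.63]
9.0 False 4.953 4.948 [3.26 5.55 6.63] [2.41 5.03 6.58]
9.0 False 5.092 5.088 [3.09 4.65 6.58] [2.24 3.98 6.03]
9.0 False 5.232 5.228 [2.77 3.63 6.03] [2.56 3.45 6.16]
9.0 False 5.372 5.367 [3.01 3.06 6.16] [3.34 3.94 5.99]
9.0 False 5.511 5.507 [3.86 3.44 5.99] [2.26 2.81 7.13]
9.0 False 5.651 5.646 [2.63 2.47 7.13] [3.43 2.37 7.03]
9.0 False 5.791 5.785 [3.72 1.87 7.03] [2.77 1.83 6.73]
9.0 False 5.93 5.925 [2.99 1.43 6.73] [3.62 0.63 7.49]
9.0 False 6.07 6.06 [3.67 0.12 7.49] [4.68 1.15 5.82]
9.0 True 6.209 6.104 [4.79 0.49 5.82] [-2.55 -0.87  6.33]
9.5 False 6.349 0.045 [ 5.63 -1.09  4.4 ] [ 8.02 -0.25  3.31]
9.5 False 6.489 0.183 [ 7.9  -1.37  3.31] [ 6.22 -0.35  3.52]
9.5 False 6.628 0.322 [ 6.12 -1.22  3.52] [ 7.24 -0.65  3.08]
9.5 False 6.768 0.461 [ 7.08 -1.65  3.08] [ 7.66 -1.02  3.56]
38.5167 6.767911184307757 (np.float64(7.443099612153121), np.float64(-2.0728079285472276), np.float64(3.557628681142849)) 17.191205962128205
```

The contact shows clearly. The settled force was steady at about 2.8 N, began rising between 5.93 and 6.07, and tripped at 6.10, so contact is at about 6.0 rad. I'll wind on to 6.0 + 1.571, then release.

```bash
python3 - <<'E'
from h import *
for a in np.linspace(6.768,7.585,7)[1:]:
    ctrl.move_l(circ(a),vel=.025); x,y=pos(); print(round(a,3),round(np.arctan2(-x,-y)+2*np.pi,3),np.round(forces(a),2))
ctrl.sleep(.3)
ctrl.command_gripper(.5)
p=ctrl.current_tool_pos(); ctrl.move_l([p[0],p[1],.36],vel=.15)
ctrl.move_l(W(v,0.0,-.30,.40),vel=.3)
print(ctrl.current_t(),ctrl.current_contact_force())
b=[cv2.resize(ctrl.read_camera(n)[s],(390,520)) for n,s in(("side",np.s_[90:330,220:400]),("top",np.s_[120:330,210:410]))]
cv2.imwrite("pics/end.png",np.hstack(b))
E
```

```text
6.904 6.88 [ 7.79 -1.78  2.82]
7.04 7.015 [ 7.3  -2.64  2.97]
7.176 7.151 [ 8.29 -3.04  2.35]
7.313 7.288 [ 8.88 -3.16  2.62]
7.449 7.424 [ 7.92 -1.92  2.56]
7.585 7.561 [ 9.4  -2.03  2.72]
44.15 [-0.3662576   0.09944168  0.90220006]
```

View pics/end.png

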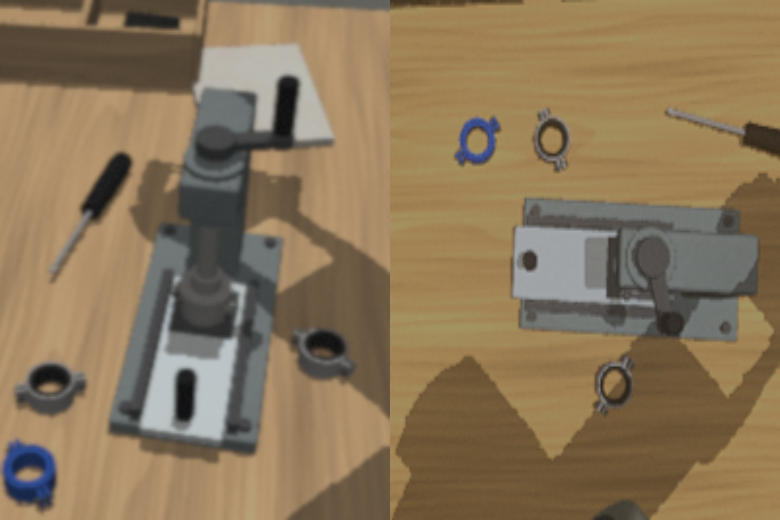

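The foot is seated on the clip, the carriage is home, and the crank has stayed at about 7.56 rad with the gripper clear. Nothing else has moved.

```bash
python3 -c "
from bench import ctrl
print(ctrl.sign_off())"
```

```text
the job is handed in; nothing more can be done
None
```

The job is handed in: the carriage is home, the foot met the clip at about 6.0 rad, and the crank went about a quarter turn further to 7.56 rad and was let go still clamped, at about 44 s of the 72 s allowed.

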